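# Pass a rack of jars through the gated return chute

### The job

At the bottle-return counter, press the gate's long pedal down with one fingertip so that the gate folds away, and while you keep it down push the rack of small jars along the chute with the other finger until the whole rack is beyond the gate. Then lift your hand off so that the gate comes up again behind the rack, leaving the rack standing in the chute clear of the gate. Do not grasp or lift the rack, do not let the gate be up while any of the rack is over or against it, and leave the other things on the counter where they are.

Things in the scene. Friction and masses are not known exactly. Their poses are not given: they have to be found in the camera images.
- chute: Fixed chute: wooden deck, floor 60 mm above the counter, low aluminium guides both sides (6 mm thick, inner faces x = +46 and -46 mm, tops 15 mm above the floor). Origin on the counter under its centre line. z up; it runs along y, the rack travels to -y; +x is the pedal side. Floor from y = +180 mm (open end) to an end stop at -305 mm.
- gate_mark (a point): Point on the chute floor, on its centre line, at the gate; axes as the chute's. The gate's steel leaf, 6 mm thick in y, stands here at y = 0 from x = 0 to +46 mm, 28 mm high; it sinks through a slot below the floor as the pedal is pressed. Nothing stands above the +x guide: a hand pointing down can straddle it, one finger over the pedal, one in the chute, all along.
- pedal (a point): Centre of the pedal's top face: steel plate 330 mm long along the chute, 46 mm wide, part of the gate, outside the +x guide. In gate_mark's axes it covers y -75 to +255, x +67 to +112 mm. Gate up: centre 50 mm above the chute floor, sloping 0.30 rad, chute-side edge highest (57). At gate 0.30 it is level, 26 mm above the floor. Can be pressed anywhere; a fingertip slides along it.
- hinge_mid (a point): Middle of the gate's hinge tube (12 mm thick, parallel to the chute, outside the pedal), which turns in two upright brackets 180 mm to either side along y, 26 mm wide, tops 100 mm above the counter: keep the hand clear of them.
- gate (a joint): Gate angle in rad: 0 = up, chute blocked (a spring returns it there); 0.36 = hard stop, fully down. Pressing the pedal down increases it. The leaf is below the floor from 0.24 on; 0.28 to 0.34 is a good range to hold. Takes about 3 N on the pedal to start and 8 N when down.
- rack_mid (a point): Centre of the loose rack, 30 mm above its underside: metal tray with wire sides and six small capped glass jars fixed in it. 110 mm long along its y (along the chute), 86 wide, 60 high; flat upright end plates 40 mm high at y = +55 and -55 mm, the trailing one at +y. About 0.5 kg. Starts in the chute on the +y side of the gate, 3 mm play to each guide.

How it is judged:
On the way, in this order (a step that is already met when the one before it is completed fails the run):
1. the gate is held down by a finger while the whole rack is still before it (value of joint gate above 0.24 rad and contact force between the fingers and gate above 0.5 N and y of rack_mid in the frame of gate_mark above 0.057 m), for 0.1 s.
2. the whole rack is past the gate, which a finger still holds down (value of joint gate above 0.22 rad and contact force between the fingers and gate above 0.5 N and y of rack_mid in the frame of gate_mark below -0.058 m), for 0.05 s.
At the end, for the whole second after the job is handed in: The rack stands upright and at rest on the chute floor, its trailing end at least 4 mm beyond the gate's leaf, and the gate is up again (joint below 0.04 rad) (y of rack_mid in the frame of gate_mark below -0.062 m and value of joint gate below 0.04 rad and x of rack_mid in the frame of gate_mark between -0.01 and 0.01 m and z of rack_mid in the frame of gate_mark between 0.024 and 0.036 m and angle between rack_mid's own z axis and vertical below 0.08 rad and linear speed of rack below 0.02 m/s); the robot touches nothing.
It fails at once if the gate is up (joint below 0.22 rad) while part of the rack is over it or pushed against it (value of joint gate below 0.22 rad and y of rack_mid in the frame of gate_mark between -0.0565 and 0.0565 m).
It fails at once if the rack is lifted more than 12 mm or tipped (z of rack_mid in the frame of gate_mark above 0.042 m or angle between rack_mid's own z axis and vertical above 0.2 rad).
It fails at once if another thing on the counter is moved more than 30 mm (distance of any of jar, can, small_jar, mug, bottle_a, bottle_b, abacus from where it was at the start of the episode above 0.03 m).
It also fails if it takes over 38 s, if anything falls off the work surface, if the arm or the gripper's body presses on something with over 40 N, if the wrist force passes 120 N, or if a joint passes its speed limit or range.

### The arm

A 6-joint arm with a two-finger parallel gripper is mounted at the origin on the work surface. World frame = base frame: x ahead of the robot, y to its left, z up, the work surface at z = 0. Lengths are in m, angles in rad, forces in N, time in s.
With the tool pointing down it reaches from about 0.35 to 0.975 m from the base axis. Payload 4.9 kg.
Tool frame: the origin (TCP) lies midway between the tips of the shut fingers; the grasp point (between the pads) lies 19 mm behind it; z points along the fingers, y is the direction in which the jaws open and shut (so a half turn about z gives the same grasp; the last joint's range is limited). The gripper opens to 85 mm and grips with 20 to 120 N. Pads are 22 mm wide; open, the fingers measure 114 mm over their backs; the gripper's body (76 mm by 85 mm) begins 54 mm behind the grasp point. The pads swing forward as they close: fully open they stand 13 mm farther back than shut.
Start: joints at [1.088, 0.053, 1.613, -0, 1.476, -0.119], TCP at [0.222, 0.584, 0.231] pointing down, gripper open.
Joint ranges: [-3.01, 3.01], [-1.01, 2.22], [0.06, 2.58], [-1.02, 4.17], [0.09, 2.62], [-3.14, 3.14]. Speed limits (rad/s): [2.57, 2.57, 3.14, 3.14, 3.14, 3.14].

### API

Orientations are given as a rotation vector (axis times angle).
In Python, from station import ctrl gives the robot as it stands.
- The arm moves only by the shell command python3 -m jog 'ROWS' [FORCE]. ROWS is JSON, one flat list of numbers, 7 for each row, row after row: the opening, from 0 (shut) to 1 (fully open), then the shift along the tool's x, y, z in m, then the turn, a rotation vector about the tool's x, y, z in degrees. A call has 1 to 10 rows; each row shifts and turns the commanded pose from where the row before left it, along the tool's axes as they then stand; what a row does not reach is not made up. A row lasts 1/8 s, in which the tool goes at most 62.5 mm and 10.7 degrees, less where a joint would pass 70% of its speed; a pose out of reach is approached as far as the arm can. A call with a gripper value outside its range is refused whole. The fingers move at their own pace and stop on an object; FORCE is the grip in N (left out, the last holds). Time passes only in rows, so rows that do not move let the fingers close. It gives the time, the measured TCP pose, the force and the opening at its end, in the units of the state.
- ctrl.get_obs(): the state, without advancing time (a new reading comes with each control period).
- ctrl.get_image(name): name is "scene" or "top" or "wrist"; returns a dict with "image" (400x640x3 uint8, blue, green, red), "camera_matrix" (3x3 intrinsics, pixels), "rvec" (rotation vector, rad) and "tvec" (3), from world to camera coordinates, as OpenCV has them; the wrist camera has in their place "mount" (4x4, takes a point from camera to tool coordinates, whose origin is the TCP and whose axes are the flange's). Camera axes: x right, y down, z forward; pixel columns grow to the right and rows downward; lengths in m; the calibration is good to about 2 mm. The wrist camera is an equidistant fisheye: a pixel r from the principal point sees the ray r / f radians off the axis. A picture is of the moment at which its call begins: read the wrist's pose just before it. There is no depth.
- ctrl.finish_job(): hands the job in, once; it reports no verdict.
Trained networks look in a picture, given as the dict that the camera call returned (one of the last four; its "shot" number tells which), for a name from the list of things; names that differ only in an ending like _2 or _b are one class to them, and where a whole thing is asked for, a point or a joint stands for the part that bears it (a point fixed in the world has none). Each returns a list of dicts, best first, with "p" (0 to 1); they miss things now and then, are a little off and sometimes report something else, mostly with a low value. They report only what shows in the picture. A call takes as long as a camera call.
- ctrl.boxes_of(target, picture): "box" ([centre column, centre row, width, height] in pixels, round what is visible of it).
The state is a dict: "t": time; "q": joint angles; "dq": joint speeds; "effort": joint torques, N m; "tool_pos": TCP position; "tool_rot": TCP orientation; "contact_force": force on the tool from outside, world axes, zero at the start; "wrist_torque": the same for the moment, N m; "opening": finger opening in m.
Only numpy, scipy, OpenCV 4.12 (cv2) and the standard library are available. Lean on these libraries where they do the work, as an engineer would, in place of code of your own. Each camera call takes 0.05 s, during which the arm holds its last target. There are 200 camera calls.

## Working session

There is one attempt and no reset: what is moved stays moved. The work goes in short steps, Python scripts to look and compute and a shell command to move; the robot and the scene stay as the last step left them, time stands still between calls to the robot, and variables do not carry over. Pictures are saved under pics/ and viewed, about 8 in all and at most 12, crops included, and the job is handed in when it is done.

```bash
mkdir -p pics; ls
python3 - <<'E'
from station import ctrl
import cv2,numpy as np
o=ctrl.get_obs(); print({k:np.round(v,3) for k,v in o.items()})
for n in("scene","top"):
    p=ctrl.get_image(n); cv2.imwrite(f"pics/{n}1.png",p["image"])
    print(n,np.round(p["camera_matrix"],1).tolist(),p["rvec"],p["tvec"])
    for t in("chute","gate","rack_mid","pedal"):
        print(t,[(np.round(b["box"]).tolist(),round(b["p"],2)) for b in ctrl.boxes_of(t,p)][:2])
E
```

```text
pics
{'t': np.float64(0.0), 'q': array([ 1.088,  0.053,  1.614, -0.   ,  1.476, -0.119]), 'dq': array([-0.001,  0.   ,  0.   , -0.   ,  0.002,  0.   ]), 'effort': array([ 0.0000e+00, -3.9370e+01, -3.7017e+01, -0.0000e+00,  7.0000e-03,
        0.0000e+00]), 'tool_pos': array([0.222, 0.584, 0.23 ]), 'tool_rot': array([-5.680e-01, -3.089e+00,  3.000e-03]), 'contact_force': array([-0.071,  0.635, -0.159]), 'wrist_torque': array([ 0.002,  0.036, -0.021]), 'opening': np.float64(0.085)}
scene [[391.7, 0.0, 310.5], [0.0, 391.7, 195.5], [0.0, 0.0, 1.0]] [ 2.16998031  1.19849905 -0.44099778] [-0.30978338 -0.3140204   1.05544017]
chute [([286.0, 202.0, 314.0, 185.0], 0.89)]
gate [([340.0, 192.0, 189.0, 142.0], 0.79)]
rack_mid [([320.0, 143.0, 73.0, 57.0], 0.81)]
pedal [([339.0, 193.0, 190.0, 133.0], 0.87)]
top [[385.7, 0.0, 317.5], [0.0, 385.7, 202.3], [0.0, 0.0, 1.0]] [ 2.12183002 -2.16435458  0.149117  ] [0.00423283 0.59697382 0.65544439]
chute [([328.0, 237.0, 314.0, 159.0], 0.65)]
gate [([280.0, 213.0, 208.0, 104.0], 0.6)]
rack_mid [([265.0, 275.0, 73.0, 63.0], 0.72), ([279.0, 216.0, 208.0, 111.0], 0.55)]
pedal [([279.0, 217.0, 208.0, 110.0], 0.67)]
```

View pics/top1.png

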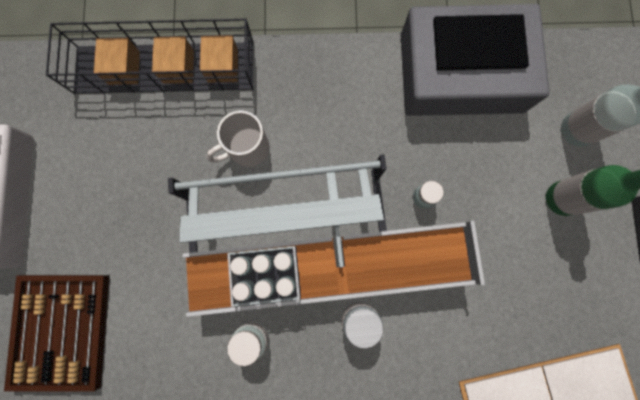

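View pics/scene1.png

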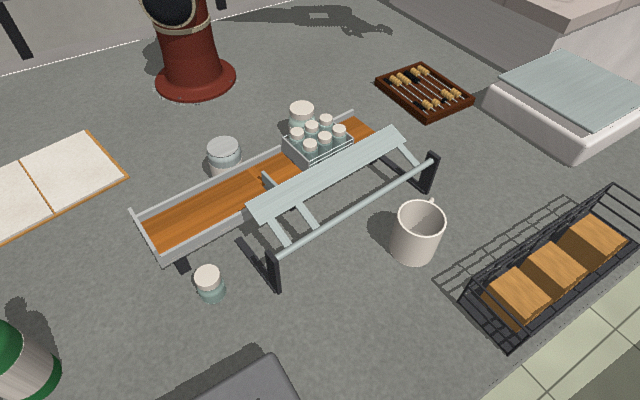

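The top view shows the chute running from its open left end (187, 286) to the end stop at (476, 253). The leaf is at (339, 250), the rack at (264, 276), and the pedal is on the far side. I'll enlarge it to get accurate corners.

Run:
```python
import cv2
a=cv2.imread("pics/top1.png")[145:325,165:495]; cv2.imwrite("pics/topc.png",cv2.resize(a,None,fx=2.4,fy=2.4,interpolation=cv2.INTER_CUBIC))
a=cv2.imread("pics/scene1.png")[90:300,120:445]; cv2.imwrite("pics/scenec.png",cv2.resize(a,None,fx=2.4,fy=2.4,interpolation=cv2.INTER_CUBIC))
```

```text
(no output)
```

View pics/topc.png

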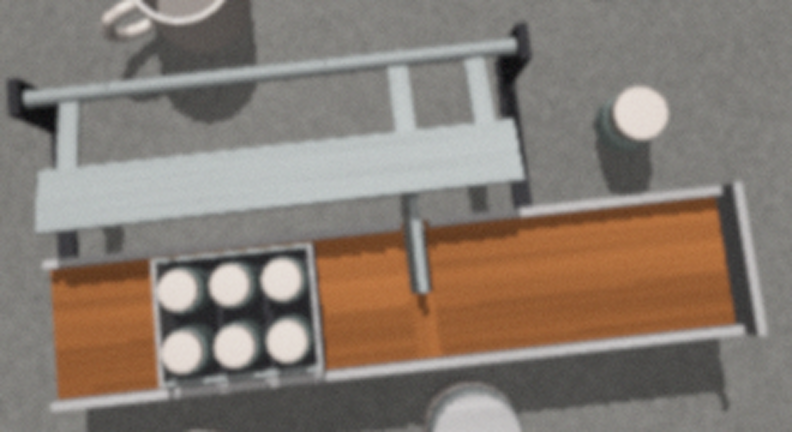

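View pics/scenec.png

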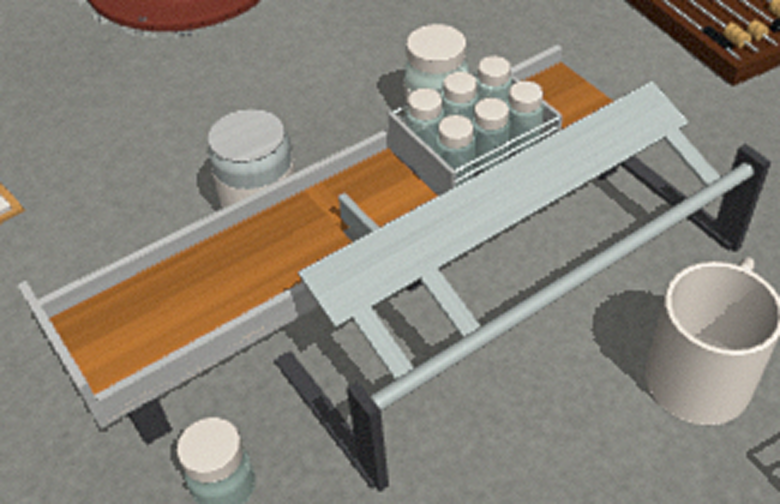

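The crops show clear pedal corners, floor corners and the leaf tip. I'll fit the chute pose (x, y, yaw) to both views, then the rack's y along the chute.

```bash
cat > h.py <<'E'
import numpy as np,cv2
from scipy.optimize import least_squares
C={"top":(np.array([[385.7,0,317.5],[0,385.7,202.3],[0,0,1]]),np.array([2.12183002,-2.16435458,.149117]),np.array([.00423283,.59697382,.65544439])),
"scene":(np.array([[391.7,0,310.5],[0,391.7,195.5],[0,0,1]]),np.array([2.16998031,1.19849905,-.44099778]),np.array([-.30978338,-.3140204,1.05544017]))}
off={"top":(165,145),"scene":(120,90)}
def R(a): return np.array([[np.cos(a),-np.sin(a),0],[np.sin(a),np.cos(a),0],[0,0,1]])
def proj(c,P): K,r,t=C[c]; return cv2.projectPoints(np.atleast_2d(P).astype(float),r,t,K,None)[0][:,0]
def world(p,P): return np.atleast_2d(P)/1000@R(p[2]).T+np.array([p[0],p[1],0])
E
cat > fit.py <<'E'
from h import *
L=[("top",(112,255,103),(38,172)),("top",(67,255,117),(36,231)),("top",(112,-75,103),(516,120)),("top",(67,-75,117),(524,178)),
("top",(-46,180,60),(58,398)),("top",(-52,180,75),(52,409)),("top",(52,180,75),(44,265)),("top",(0,0,88),(424,291)),("top",(-46,-305,60),(736,326)),
("scene",(67,255,117),(652,82)),("scene",(112,255,103),(688,124)),("scene",(67,-75,117),(300,272)),("scene",(112,-75,103),(337,322)),
("scene",(0,0,88),(342,197)),("scene",(-46,180,75),(562,50))]
obs=np.array([np.array(l[2])/2.4+off[l[0]] for l in L])
f=lambda p:np.concatenate([proj(l[0],world(p,l[1]))[0]-o for l,o in zip(L,obs)])
s=min((least_squares(f,[.5,.1,a],loss="soft_l1") for a in(0,1.6,3.1,-1.6)),key=lambda s:s.cost)
print(s.x,s.cost);print(np.round(f(s.x).reshape(-1,2),1).tolist())
p=s.x; np.save("p.npy",p)
# rack: end plate tops 40 above floor (z=100), corners
Q=[("top",(43,-55,100),(312,244)),("top",(-43,-55,100),(322,372)),("top",(43,55,100),(152,260)),("top",(-43,55,100),(162,384)),("scene",(-43,-55,100),(390,112)),("scene",(43,-55,100),(455,165))]
for c,d,px in Q:
    o=np.array(px)/2.4+off[c]
    g=least_squares(lambda v:proj(c,world(p,(v[0],v[1],100)))[0]-o,[0,100]).x; print(c,d,np.round(g-d[:2],1))
for n,P in(("gate",(0,0,60)),("pedal",(89,90,110)),("hinge",(190,90,100)),("yend",(60,-305,0))): print(n,world(p,P).round(3))
E
python3 fit.py
```

```text
[ 0.48044553 -0.04084969  6.36368785] 264.9322511163912
[[-2.4, -1.6], [-3.5, 0.7], [-3.1, 0.2], [-1.8, 2.1], [46.7, -5.6], [47.5, -5.5], [46.6, -8.0], [-2.9, 1.5], [46.3, -4.4], [0.4, -1.8], [1.1, -1.3], [-1.8, -2.7], [-1.3, 0.0], [-0.2, -2.7], [-29.8, 13.5]]
top (43, -55, 100) [ -1.8 123.1]
top (-43, -55, 100) [ -1.2 124.2]
top (43, 55, 100) [ -1.7 122.6]
top (-43, 55, 100) [  1.6 121.4]
scene (-43, -55, 100) [  2.2 127.7]
scene (43, -55, 100) [ -4.1 132.9]
gate [[ 0.48  -0.041  0.06 ]]
pedal [[0.562 0.056 0.11 ]]
hinge [[0.663 0.064 0.1  ]]
yend [[ 0.565 -0.34   0.   ]]
```

The gate clearly isn't at the chute's y origin, because the floor ends are all off by the same amount. I'll fit that offset too.

```bash
sed -i 's/^f=.*/G=lambda P:np.array([0,1,0]) if (P[2] in(60,75)) else np.zeros(3)\nf=lambda p:np.concatenate([proj(l[0],world(p,np.array(l[1])-p[3]*1000*G(l[1])))[0]-o for l,o in zip(L,obs)])/; s/\[.5,.1,a\]/[.5,.1,a,0.]/' fit.py; python3 fit.py
```

```text
[ 0.48241247 -0.04471015  0.08794417 -0.08395645] 15.486572511097233
[[-0.5, -1.6], [-1.3, 0.6], [-1.4, -1.3], [0.2, 0.6], [0.1, -0.7], [-0.2, -0.4], [-0.4, -3.1], [-0.6, 0.2], [-0.1, -1.6], [-1.0, -1.2], [-0.2, -0.7], [-3.0, -0.8], [-2.3, 1.9], [-1.6, -1.2], [-0.9, -0.5]]
top (43, -55, 100) [ -2.9 126.8]
top (-43, -55, 100) [ -2.3 128.6]
top (43, 55, 100) [ -2.  126.3]
top (-43, 55, 100) [  1.3 125.7]
scene (-43, -55, 100) [  1.1 132.1]
scene (43, -55, 100) [ -5.1 136.6]
gate [[ 0.482 -0.045  0.06 ]]
pedal [[0.563 0.053 0.11 ]]
hinge [[0.664 0.062 0.1  ]]
yend [[ 0.569 -0.343  0.   ]]
```

The fit now agrees to about 1–2 px. The gate is at world (0.482, −0.045) with a yaw of 5°, and the rack centre is about +127 to +132 mm from it. Next is the approach pose: hand straddling the guide at chute (45, 215) mm.

```bash
cat > goal.py <<'E'
from h import *
import sys
from scipy.spatial.transform import Rotation as Ro
from station import ctrl
p=np.load("p.npy"); o=ctrl.get_obs(); T=Ro.from_rotvec(o["tool_rot"])
gx=np.array([np.cos(p[2]),np.sin(p[2]),0]); z=np.array([0,0,-1.])
D=min((Ro.from_matrix(np.c_[np.cross(s*gx,z),s*gx,z]) for s in(1,-1)),key=lambda d:(T.inv()*d).magnitude())
if len(sys.argv)>1:
    g=[float(v) for v in sys.argv[1:4]]; w=world(p,g)[0]
    print("turn deg (tool)",np.degrees((T.inv()*D).as_rotvec()).round(1),"then shift",(D.inv().apply(w-o["tool_pos"])*1000).round(1))
loc=(R(p[2]).T@(o["tool_pos"]-[p[0],p[1],0])*1000).round(1)
print("t",round(float(o["t"]),2),"tcp in gate frame mm (z from counter)",loc,"F",np.round(o["contact_force"],1),"q",np.round(o["q"],2),"D x,y axes",D.as_matrix()[:,:2].T.round(2).tolist())
E
python3 goal.py 45 215 231
```

```text
turn deg (tool) [-0.   0.  64.1] then shift [-4.342e+02  2.488e+02  2.000e-01]
t 0.5 tcp in gate frame mm (z from counter) [-203.8  649.2  231.2] F [0.5 0.5 0.5] q [ 1.09  0.05  1.61  0.    1.48 -0.12] D x,y axes [[-0.09, 1.0, 0.0], [1.0, 0.09, 0.0]]
```

```bash
python3 -m jog '[1,0,0,0,0,0,9.2, 1,0,0,0,0,0,9.2, 1,0,0,0,0,0,9.2, 1,0,0,0,0,0,9.2, 1,0,0,0,0,0,9.2, 1,0,0,0,0,0,9.2, 1,0,0,0,0,0,8.9]'
python3 -m jog '[1,-0.044,0.025,0,0,0,0, 1,-0.044,0.025,0,0,0,0, 1,-0.044,0.025,0,0,0,0, 1,-0.044,0.025,0,0,0,0, 1,-0.044,0.025,0,0,0,0, 1,-0.044,0.025,0,0,0,0, 1,-0.044,0.025,0,0,0,0, 1,-0.044,0.025,0,0,0,0, 1,-0.044,0.025,0,0,0,0, 1,-0.038,0.024,0,0,0,0]'
python3 goal.py 45 215 150
```

```text
t: 1.38
tool_pos: [0.2224, 0.5841, 0.2314]
tool_rot: [-2.127, -2.312, -0.0]
contact_force: [0.4, 0.3, -0.2]
opening: 0.0853
t: 2.62
tool_pos: [0.5095, 0.1721, 0.2316]
tool_rot: [2.122, 2.316, 0.001]
contact_force: [0.2, 0.6, -0.4]
opening: 0.0856
turn deg (tool) [ 0. -0. -0.] then shift [ 1.4 -1.1 81.6]
t 2.62 tcp in gate frame mm (z from counter) [ 46.1 213.6 231.6] F [ 0.2  0.6 -0.4] q [ 0.19 -0.16  1.81 -0.    1.48  0.1 ] D x,y axes [[-0.09, 1.0, 0.0], [1.0, 0.09, 0.0]]
```

```bash
python3 -m jog '[1,0,0,0.03,0,0,0, 1,0,0,0.03,0,0,0, 1,0,0,0.03,0,0,0, 1,0,0,0,0,0,0]'
python3 goal.py 45 215 85
python3 - <<'E'
from station import ctrl
import cv2,numpy as np
a=ctrl.get_image("scene")["image"][60:270,200:460]; b=ctrl.get_image("top")["image"][140:325,150:400]
a=cv2.resize(a,(520,420),interpolation=cv2.INTER_CUBIC);
cv2.imwrite("pics/c2.png",a); b=cv2.resize(b,(500,370)); 
cv2.imwrite("pics/c2.png",np.vstack([cv2.resize(a,(400,323)),cv2.resize(b,(400,277))])[:600])
E
```

```text
t: 3.12
tool_pos: [0.5066, 0.1732, 0.1385]
tool_rot: [-2.119, -2.314, 0.007]
contact_force: [-0.9, -0.1, -0.3]
opening: 0.0855
turn deg (tool) [-0.3  0.   0. ] then shift [ 0.   1.7 53.5]
t 3.12 tcp in gate frame mm (z from counter) [ 43.3 215.  138.5] F [-0.9 -0.1 -0.3] q [ 0.19 -0.08  1.9  -0.    1.32  0.1 ] D x,y axes [[-0.09, 1.0, 0.0], [1.0, 0.09, 0.0]]
```

View pics/c2.png

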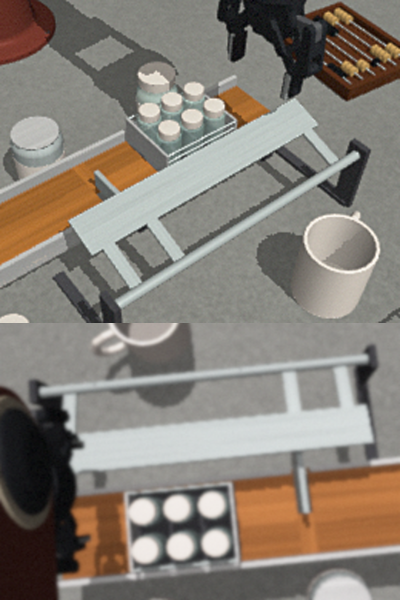

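The hand straddles the guide: the pedal finger is over the pedal's end and the chute finger is behind the rack. I'll descend to touch the pedal.

```bash
python3 -m jog '[1,0,0.002,0.01,0,0,0, 1,0,0,0.01,0,0,0, 1,0,0,0.008,0,0,0, 1,0,0,0.006,0,0,0, 1,0,0,0,0,0,0]'; python3 goal.py
python3 -m jog '[1,0,0,0.004,0,0,0, 1,0,0,0.004,0,0,0, 1,0,0,0,0,0,0]'; python3 goal.py
python3 -m jog '[1,0,0,0.004,0,0,0, 1,0,0,0.004,0,0,0, 1,0,0,0,0,0,0]'; python3 goal.py
```

```text
t: 3.85
tool_pos: [0.5102, 0.1738, 0.1065]
tool_rot: [-2.121, -2.317, 0.002]
contact_force: [0.8, 0.4, 0.9]
opening: 0.0851
t 3.85 tcp in gate frame mm (z from counter) [ 46.8 215.2 106.5] F [0.8 0.4 0.9] q [ 0.19 -0.04  1.92  0.    1.26  0.1 ] D x,y axes [[-0.09, 1.0, 0.0], [1.0, 0.09, 0.0]]
t: 4.22
tool_pos: [0.5104, 0.1738, 0.0989]
tool_rot: [-2.121, -2.317, 0.001]
contact_force: [0.4, 0.7, -0.3]
opening: 0.0853
t 4.22 tcp in gate frame mm (z from counter) [ 47.1 215.2  98.9] F [ 0.4  0.7 -0.3] q [ 0.19 -0.03  1.93 -0.    1.25  0.1 ] D x,y axes [[-0.09, 1.0, 0.0], [1.0, 0.09, 0.0]]
t: 4.6
tool_pos: [0.5109, 0.174, 0.0916]
tool_rot: [2.121, 2.317, 0.001]
contact_force: [-1.9, -1.1, 4.3]
opening: 0.0854
t 4.6 tcp in gate frame mm (z from counter) [ 47.6 215.3  91.6] F [-1.9 -1.1  4.3] q [ 0.19 -0.02  1.93  0.    1.23  0.1 ] D x,y axes [[-0.09, 1.0, 0.0], [1.0, 0.09, 0.0]]
```

```bash
python3 -m jog '[1,0,0,0.004,0,0,0, 1,0,0,0.004,0,0,0, 1,0,0,0.004,0,0,0, 1,0,0,0.004,0,0,0, 1,0,0,0,0,0,0, 1,0,0,0,0,0,0]'; python3 goal.py
python3 -m jog '[1,0,0,0.002,0,0,0, 1,0,0,0,0,0,0, 1,0,0,0,0,0,0]'
python3 -m jog '[1,0,0,0.002,0,0,0, 1,0,0,0,0,0,0, 1,0,0,0,0,0,0]'; python3 goal.py
```

```text
t: 5.35
tool_pos: [0.5102, 0.1739, 0.0757]
tool_rot: [-2.12, -2.317, 0.002]
contact_force: [-5.0, -1.1, 5.4]
opening: 0.0855
t 5.35 tcp in gate frame mm (z from counter) [ 46.8 215.4  75.7] F [-5.  -1.1  5.4] q [ 0.19 -0.    1.94  0.    1.2   0.1 ] D x,y axes [[-0.09, 1.0, 0.0], [1.0, 0.09, 0.0]]
t: 5.72
tool_pos: [0.5103, 0.1739, 0.0738]
tool_rot: [-2.121, -2.317, 0.001]
contact_force: [-4.0, -0.1, 6.4]
opening: 0.0856
t: 6.1
tool_pos: [0.5103, 0.174, 0.0719]
tool_rot: [-2.121, -2.317, 0.001]
contact_force: [-4.9, -0.9, 7.7]
opening: 0.0853
t 6.1 tcp in gate frame mm (z from counter) [ 47.  215.4  71.9] F [-4.9 -0.9  7.7] q [0.19 0.01 1.94 0.   1.2  0.1 ] D x,y axes [[-0.09, 1.0, 0.0], [1.0, 0.09, 0.0]]
```

```bash
for i in 1 2; do python3 -m jog '[1,0,0,0.001,0,0,0, 1,0,0,0,0,0,0, 1,0,0,0,0,0,0]' | grep -E "tool_pos|contact"; done
python3 - <<'E'
from station import ctrl
import cv2,numpy as np
a=ctrl.get_image("scene")["image"][60:270,200:460]
cv2.imwrite("pics/c3.png",cv2.resize(a,(780,600)[:2],interpolation=cv2.INTER_CUBIC))
E
```

```text
tool_pos: [0.5104, 0.174, 0.0709]
contact_force: [-5.3, -1.1, 7.6]
tool_pos: [0.5104, 0.174, 0.07]
contact_force: [-5.5, 0.1, 6.5]
```

View pics/c3.png

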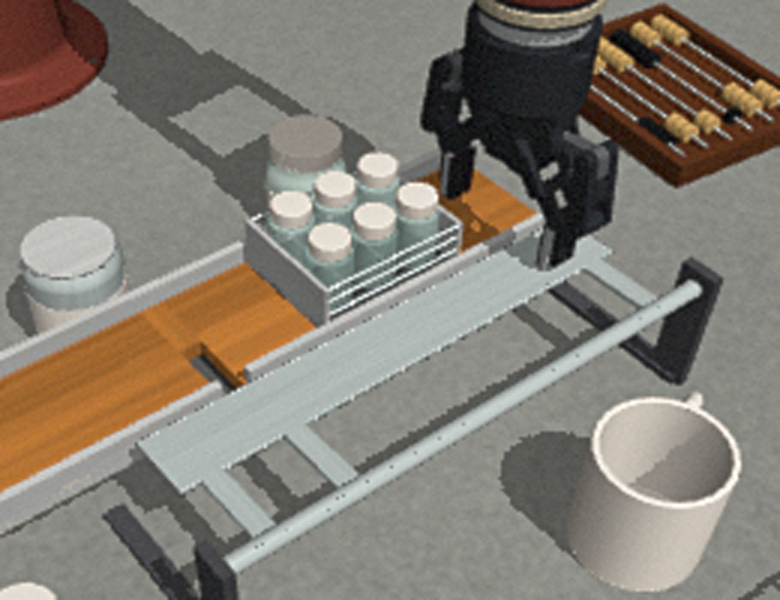

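The leaf is fully sunk (slot visible at (215, 365)), the pedal is level, and the chute finger is behind the rack. Now I'll push slowly towards −y, watching height and force.

```bash
python3 -m jog '[1,0,0,-0.001,0,0,0, 1,-0.005,0,0,0,0,0, 1,-0.005,0,0,0,0,0, 1,-0.005,0,0,0,0,0, 1,-0.005,0,0,0,0,0, 1,-0.005,0,0,0,0,0, 1,-0.005,0,0,0,0,0]'>/dev/null; python3 goal.py
python3 -m jog '[1,-0.006,0,0,0,0,0, 1,-0.006,0,0,0,0,0, 1,-0.006,0,0,0,0,0, 1,-0.006,0,0,0,0,0, 1,-0.006,0,0,0,0,0]'>/dev/null; python3 goal.py
```

```text
t 7.78 tcp in gate frame mm (z from counter) [ 49.5 187.9  72.4] F [-0.4  9.8  6. ] q [ 0.14 -0.01  1.95  0.01  1.19  0.05] D x,y axes [[-0.09, 1.0, 0.0], [1.0, 0.09, 0.0]]
t 8.4 tcp in gate frame mm (z from counter) [ 49.5 157.9  72.5] F [-1.1 10.   7.3] q [ 0.08 -0.02  1.97  0.01  1.19 -0.01] D x,y axes [[-0.09, 1.0, 0.0], [1.0, 0.09, 0.0]]
```

```bash
python3 -m jog '[1,-0.006,-0.001,0.001,0,0,0, 1,-0.006,-0.001,0,0,0,0, 1,-0.006,0,0,0,0,0, 1,-0.006,0,0,0,0,0, 1,-0.006,0,0,0,0,0]'>/dev/null; python3 goal.py
python3 - <<'E'
from station import ctrl
import cv2,numpy as np
a=ctrl.get_image("scene")["image"][60:270,200:460]
cv2.imwrite("pics/c4.png",cv2.resize(a,(780,600)[:2],interpolation=cv2.INTER_CUBIC))
E
```

```text
t 9.03 tcp in gate frame mm (z from counter) [ 48.3 128.5  72.5] F [-1.5 13.2 10.8] q [ 0.02 -0.03  1.98  0.01  1.19 -0.07] D x,y axes [[-0.09, 1.0, 0.0], [1.0, 0.09, 0.0]]
```

View pics/c4.png

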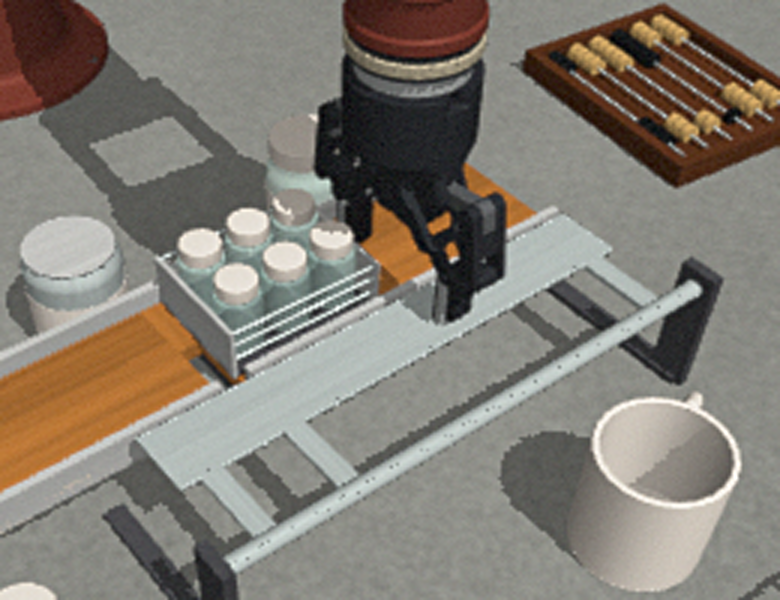

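The rack is square, its front edge is just at the slot (230, 375), and the pedal is still down. Continuing.

```bash
python3 -m jog '[1,-0.006,-0.001,0.0005,0,0,0, 1,-0.006,-0.001,0,0,0,0, 1,-0.006,0,0,0,0,0, 1,-0.006,0,0,0,0,0, 1,-0.006,0,0,0,0,0, 1,-0.006,0,0,0,0,0]'>/dev/null; python3 goal.py
python3 -m jog '[1,-0.006,0,0,0,0,0, 1,-0.006,0,0,0,0,0, 1,-0.006,0,0,0,0,0, 1,-0.006,0,0,0,0,0, 1,-0.006,0,0,0,0,0, 1,-0.006,0,0,0,0,0]'>/dev/null; python3 goal.py
```

```text
t 9.82 tcp in gate frame mm (z from counter) [46.7 92.8 72.5] F [-0.2 15.4 13.9] q [-0.05 -0.04  1.98  0.01  1.19 -0.14] D x,y axes [[-0.09, 1.0, 0.0], [1.0, 0.09, 0.0]]
t 10.57 tcp in gate frame mm (z from counter) [46.7 56.8 72.4] F [-0.8 16.  13.9] q [-0.12 -0.04  1.98  0.01  1.19 -0.21] D x,y axes [[-0.09, 1.0, 0.0], [1.0, 0.09, 0.0]]
```

```bash
python3 -m jog '[1,-0.006,0,-0.0005,0,0,0, 1,-0.006,0,0,0,0,0, 1,-0.006,0,0,0,0,0, 1,-0.006,0,0,0,0,0, 1,-0.006,0,0,0,0,0, 1,-0.006,0,0,0,0,0]'>/dev/null; python3 goal.py
python3 -m jog '[1,-0.006,0,0,0,0,0, 1,-0.006,0,0,0,0,0, 1,-0.006,0,0,0,0,0, 1,-0.005,0,0,0,0,0, 1,-0.005,0,0,0,0,0, 1,-0.004,0,0,0,0,0, 1,-0.002,0,0,0,0,0, 1,0,0,0,0,0,0]'>/dev/null; python3 goal.py
python3 - <<'E'
from station import ctrl
import cv2,numpy as np
a=ctrl.get_image("scene")["image"][60:270,160:420]
cv2.imwrite("pics/c5.png",cv2.resize(a,(780,600)[:2],interpolation=cv2.INTER_CUBIC))
E
```

```text
t 11.32 tcp in gate frame mm (z from counter) [46.2 20.5 72.4] F [-0.8 16.1 13.8] q [-0.18 -0.03  1.97  0.01  1.19 -0.28] D x,y axes [[-0.09, 1.0, 0.0], [1.0, 0.09, 0.0]]
t 12.32 tcp in gate frame mm (z from counter) [ 46.1 -13.7  72.3] F [-0.8 14.5 13.9] q [-0.25 -0.02  1.96  0.01  1.19 -0.34] D x,y axes [[-0.09, 1.0, 0.0], [1.0, 0.09, 0.0]]
```

View pics/c5.png

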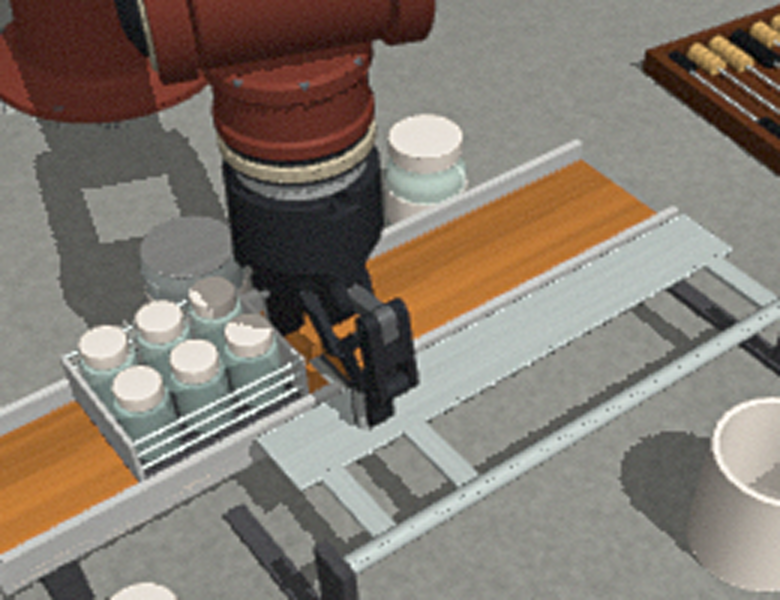

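The rack is past the leaf's line and the pedal is still down. I'll push 8 mm further for margin, back the finger off slightly and measure before lifting.

```bash
python3 -m jog '[1,-0.004,0,0,0,0,0, 1,-0.004,0,0,0,0,0, 1,0,0,0,0,0,0, 1,0.004,0,0,0,0,0, 1,0.004,0,0,0,0,0, 1,0,0,0,0,0,0]'>/dev/null; python3 goal.py
python3 - <<'E'
from h import *
from station import ctrl
p=np.load("p.npy")
for px in((260,186.7),(181.7,186)):
    g=least_squares(lambda v:proj("scene",world(p,(v[0],v[1],100)))[0]-px,[0,-80]).x; print("before extra push",g.round(1))
out=[]
for n in("scene","top"):
    P=ctrl.get_image(n); b=ctrl.boxes_of("rack_mid",P)
    print(n,[(np.round(x["box"],1).tolist(),round(x["p"],2)) for x in b][:2])
    for y in(-70,-80,-90,-100):
        c=proj(n,world(p,[(x,y+s*55,z) for x in(-43,43) for s in(-1,1) for z in(60,100)])); print(y,((c.min(0)+c.max(0))/2).round(),np.ptp(c,axis=0).round())
    if n=="top": cv2.imwrite("pics/c6.png",cv2.resize(P["image"][170:320,280:500],(800,545),interpolation=cv2.INTER_CUBIC))
E
```

```text
t 13.12 tcp in gate frame mm (z from counter) [ 46.  -18.4  71.9] F [ 1.3 -2.9  6.7] q [-0.25 -0.01  1.96 -0.    1.19 -0.34] D x,y axes [[-0.09, 1.0, 0.0], [1.0, 0.09, 0.0]]
before extra push [ 41.6 -27. ]
before extra push [ -40.  -132.3]
scene [([218.1, 195.8, 86.1, 73.5], 0.83)]
-70 [227. 193.] [83. 73.]
-80 [221. 195.] [84. 74.]
-90 [216. 198.] [85. 74.]
-100 [211. 201.] [85. 75.]
top [([378.1, 278.9, 32.4, 27.9], 0.63)]
-70 [384. 262.] [76. 61.]
-80 [390. 262.] [76. 61.]
-90 [396. 261.] [77. 61.]
-100 [402. 260.] [77. 61.]
```

View pics/c6.png

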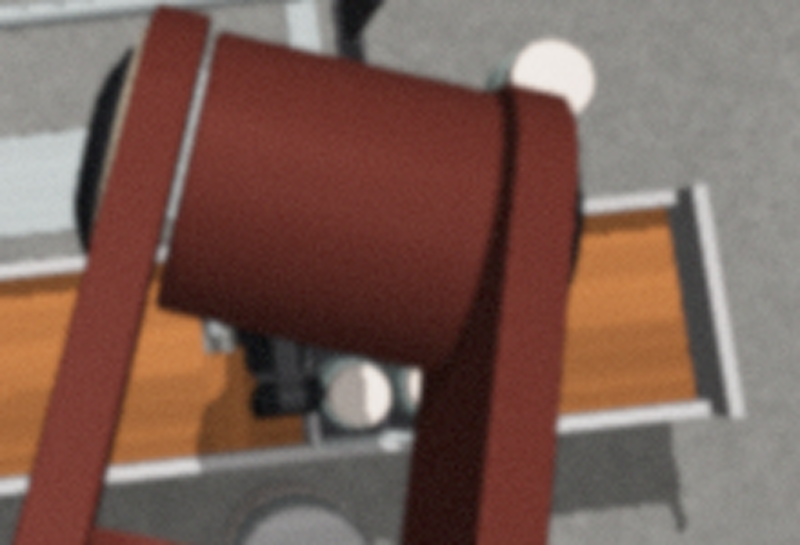

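The rack centre is at about −85 mm, which leaves a ~20 mm margin, and the finger is free of it. Lifting straight up.

```bash
python3 -m jog '[1,0.003,0,0,0,0,0, 1,0,0,-0.004,0,0,0, 1,0,0,-0.004,0,0,0, 1,0,0,-0.006,0,0,0, 1,0,0,-0.006,0,0,0, 1,0,0,-0.006,0,0,0, 1,0,0,-0.01,0,0,0, 1,0,0,-0.02,0,0,0, 1,0,0,-0.03,0,0,0, 1,0,0,-0.03,0,0,0]'>/dev/null
python3 -m jog '[1,0.03,0,-0.02,0,0,0, 1,0.06,0,0,0,0,0, 1,0.06,0,0,0,0,0, 1,0.06,0,0,0,0,0, 1,0.04,0,0,0,0,0, 1,0,0,0,0,0,0]'
python3 - <<'E'
from station import ctrl
import cv2,numpy as np
a=ctrl.get_image("scene")["image"][60:300,120:440]
cv2.imwrite("pics/c7.png",cv2.resize(a,(800,600),interpolation=cv2.INTER_CUBIC))
P=ctrl.get_image("top");cv2.imwrite("pics/top7.png",cv2.resize(P["image"][145:325,165:495],None,fx=2.4,fy=2.4,interpolation=cv2.INTER_CUBIC))
E
```

```text
t: 15.32
tool_pos: [0.5036, 0.1966, 0.2056]
tool_rot: [-2.116, -2.321, 0.002]
contact_force: [-0.2, -0.0, 0.6]
opening: 0.0859
```

View pics/c7.png

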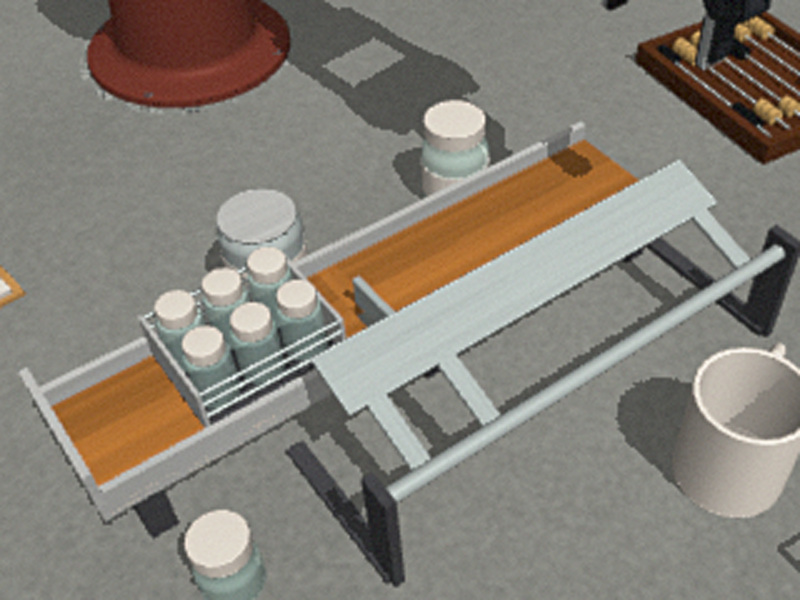

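View pics/top7.png

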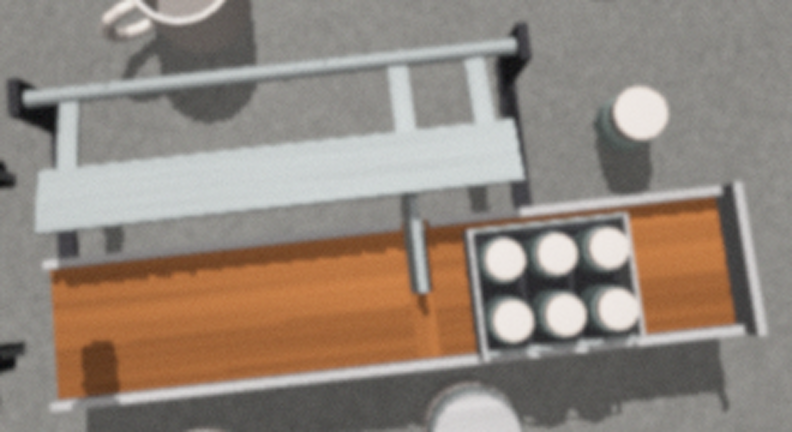

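The gate is up again: the leaf and pedal match the first picture. The rack stands square beyond it, with its rear plate at (470, 290) against the leaf at (420, 255), a gap of about 30 mm. Nothing touches the robot, so I'm handing in.

```bash
python3 -c "
from station import ctrl
print(ctrl.finish_job())"
```

```text
the job is handed in; nothing more can be done
None
```

The rack is past the gate and the gate is up again behind it. I handed the job in at about 15.5 s of the 38 s allowed; no verdict is reported.

- **What I did:** I straddled the +x guide with the open hand and pressed the pedal with one fingertip until the leaf sank below the floor. With the pedal held down, the other finger pushed the rack about 215 mm along the chute. Then I backed that finger off a few millimetres and lifted straight up.
- **Rack and gate at the end:** The last pictures show the leaf and pedal back in their starting position. The rack is upright and square in the chute, centred about 85 mm beyond the gate (62 mm needed). The contact force reads about zero.
- **Other things:** The items visible in the last pictures look unmoved. I checked this only by eye; the bottles and part of the abacus were out of frame.
- **Checks that disagreed or were missing:**
  - My first pose fit was wrong because it assumed the gate was at the chute's origin. Fitting the 84 mm offset fixed it.
  - The scene and top cameras differed by about 5 mm on the rack's starting position.
  - The top camera's automatic detection of the rack near the end of the push was unusable because the arm blocked the view.
  - I never measured the gate angle directly. I judged it from fingertip height and from seeing the leaf sunk.
  - The vertical force rose from about 7 N to 14 N during the push, and I didn't find out why.

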